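Pack up the fruit press and put it under load

ROBOT

A 7-joint arm with a two-finger parallel gripper is mounted at the origin on the work surface; the furniture and walls round the work are solid. World frame = base frame: x ahead of the robot, y to its left, z up, the work surface at z = 0. Lengths are in m, angles in rad, forces in N, time in s.
With the tool pointing down it reaches from about 0.425 to 0.95 m from the base axis. Payload 4.7 kg.
Tool frame: the origin (TCP) lies midway between the tips of the shut fingers; the grasp point (between the pads) lies 19 mm behind it; z points along the fingers, y is the line along which they close (so a half turn about z gives the same grasp; the last joint's range is limited). The gripper opens to 85 mm and grips with 20 to 120 N. Pads are 22 mm wide; open, the fingers measure 114 mm over their backs; the gripper's body (76 mm by 85 mm) begins 54 mm behind the grasp point. The pads swing forward as they close: fully open they stand 13 mm farther back than shut.
Start: joints at [1.248, 0.469, -0.049, 1.532, 0.024, 1.141, -0.082], TCP at [0.196, -0.646, 0.231] pointing down, gripper open.
Joint ranges: [-2.59, 2.59], [-0.33, 1.99], [-1.39, 1.29], [0.1, 2.45], [-1.04, 4.18], [0.21, 1.99], [-2.66, 2.66]. Speed limits (rad/s): [2.57, 2.57, 3.14, 3.14, 3.14, 3.14, 3.14].

INTERFACE

Orientations are given as a rotation vector (axis times angle).
In Python, from workcell import * gives the robot as it stands. The module is installed in compiled form; this text tells all that it offers.
- The arm moves only by the tool send_rows, never from a script. Its argument "increments" is a list of rows, each a list of 6 numbers: the shift along the world's x, y, z in units of 40 mm (1.0 is 40 mm), then the turn, a rotation vector about the world's x, y, z in units of 10 degrees (1.0 is 10 degrees). A call has 1 to 8 rows; each row shifts and turns the commanded pose from where the row before left it; what a row does not reach is not made up. A row lasts 1/8 s, in which the tool goes at most 62.5 mm and 10.7 degrees, less where a joint would pass 70% of its speed; a pose out of reach is approached as far as the arm can. A call is refused whole if a number of a shift passes 1 or a number of a turn 1, either way. A call with a gripper value outside its range is refused whole. "claw" is the opening, from 0 (shut) to 1 (fully open), set as the call begins (left out, the last holds). The fingers move at their own pace and stop on an object; "grip_force" is the grip in N (left out, the last holds). Time passes only in rows, so rows that do not move let the fingers close. It gives the time, the measured TCP pose, the force, the opening and the grip force at its end, in the units of the state.
- observe(): the state, without advancing time (a new reading comes with each control period).
- grab_frame(name): name is "side" or "top" or "wrist"; returns (picture, depth): 400x640x3 uint8, red, green, blue; 400x640 float32, m along the optical axis (not along the pixel's ray), 0 where there is no reading.
- calibration(name): a dict with "vfov" (degrees; the focal length in pixels is half the picture's height over the tangent of half this angle, whatever the lens; pixels are square), "cx", "cy" (the principal point, pixels), "world_to_cam" (4x4, takes a point from world to camera coordinates); the wrist camera has in their place "tool_from_camera" (4x4, takes a point from camera to tool coordinates, whose origin is the TCP and whose axes are the flange's). Camera axes: x right, y down, z forward; pixel columns grow to the right and rows downward; lengths in m; the calibration is good to about 2 mm. A picture is of the moment at which its call begins: read the wrist's pose just before it. calibration takes no time and is no camera call.
- hand_in(): hands the job in; it is judged then, once.
The state is a dict: "time_s": time; "joints": joint angles; "joint_velocities": joint speeds; "effort": joint torques, N m; "tool_pos": TCP position; "tool_rot": TCP orientation; "force": force on the tool from outside, world axes, zero at the start; "ft_torque": the same for the moment, N m; "opening": opening from 0.0 (shut) to 1.0 (fully open); "finger_force": force on a finger pad.
Only numpy, scipy, OpenCV 4.12 (cv2) and the standard library are available. Lean on these libraries where they do the work, as an engineer would, in place of code of your own. Each camera call takes 0.05 s, during which the arm holds its last target. There are 200 camera calls.

TASK

The fruit press basket is loaded and its press plate is on, but the ram cannot reach that far down. Layer the three wooden pressing blocks flat on the press plate in a centred stack, largest at the bottom, then middle, then smallest, working in under the raised lever. Then push the lever down until the ram nose bears on the stack and the sprung press plate has sunk about 7 mm (never more than 13 mm), let go so that it stays pressed, and leave the jar, the tape roll and the spare lid where they are.

Things in the scene. Friction and masses are not known exactly. Their poses are not given: they have to be found in the camera images.
- block_large: Turned wooden pressing block, a flat solid disc of 66 mm diameter and 20 mm thickness, about 60 g (may vary), pale wood, edges rounded by 2 mm; starts flat on the tray. Origin: centre of its underside, z up along its axis.
- block_middle: The same kind of flat wooden disc, 58 mm diameter, 20 mm thick, about 45 g; starts flat on the tray. Origin: centre of its underside, z up.
- block_small: The same kind of flat wooden disc, 50 mm diameter, 20 mm thick, about 33 g; starts flat on the tray. Origin: centre of its underside, z up. The three blocks stand in one row, 98 mm from centre to centre, in any order.
- tray: Low rectangular aluminium draining tray fixed to the table, 115 x 305 mm, floor 3 mm above the table, rim 12 mm high; the blocks stand in a row along its long middle line. Origin: centre of its underside; x across, y along the row.
- press: Grey bench fruit press on the table, fixed, base 150 x 290 mm. Origin on the table under the stack axis; -x is its open front (small spout), turned to the robot's right; the lever post is 150 mm to the -y side (far right), the grip to the +y side (near left). The raised lever hangs over the plate, so reach in from the front with the gripper leaned back 35 to 45 degrees; pick each block with that same lean, pinched level across its diameter.
- plate_top (a point): Centre of the top face of the press plate, z up, axes as press. Flat white plastic disc of 105 mm diameter in the perforated steel basket (119 mm across, rim 46 mm above the table), with two thin turned rings of 44 and 90 mm diameter. Unpressed it is 47 to 55 mm above the table, depending on how full the basket is.
- press_plate (a joint): How far the press plate has been pressed down, m: 0 unpressed, 0.016 on its bottom stop. Sprung: it starts to move at about 4 N net of its own weight and takes about 0.9 N more per mm; it returns when let go.
- lever_grip (a point): Middle of the turned dark wooden grip of the lever, on its axis; grip 24 mm thick, 112 mm long, from 58 mm inward of this point to 54 mm outward. The point is 270 mm from the hinge. Lever axes: +y outward along the lever, z to its upper side, x along the hinge.
- lever_hinge (a point): Fixed hinge axis of the lever, 149 mm above the table, at the top of the post; its x axis is the hinge axis, its +y points level over the plate to the grip side.
- ram_nose (a point): Lowest point of the rounded steel ram nose (22 mm thick) under the lever, 150 mm from the hinge and 40 mm below the lever's axis line; the lever bar is 18 mm square. With the lever level it is over the plate's centre, 109 mm above the table; raised it hangs about 0.2 m above the table.
- press_lever (a joint): Lever angle above level, rad: starts raised 0.66 to 0.76, 0 level, limits -0.18 and 0.80. Stiff hinge: stays where left, even with the plate pressed. A downward push at the grip moves it at about 5 N free, 7 N with the plate sunk 3 mm, 9 N at 7 mm, 11 N at 11 mm. The nose meets the full stack between 0.04 (plate 55 mm high) and -0.015 (47 mm); 1 mm of sinking is about 0.007 rad.
- full_jar: Labelled glass jar with black lid, 70 mm diameter, 116 mm tall, standing at the left; not to be moved. Origin: centre of its underside.
- tape_roll: Roll of brown packing tape lying flat, 100 mm diameter, 48 mm high, at the left near the robot; not to be moved. Origin: centre of its underside.
- spare_lid: Black jar lid, 69 mm diameter, 12 mm high, on the table at the right; not to be moved. Origin: centre of its underside.
Not all that is in view belongs to the job. Leave any purple or red look-alike of the block_small alone.

How it is judged:
On the way, in this order (a step that is already met when the one before it is completed fails the run):
1. the large block lies flat and centred on the press plate, let go (horizontal distance between block_large and plate_top below 0.006 m and z of block_large in the frame of plate_top between -0.003 and 0.003 m and angle between block_large's own z axis and vertical below 0.06 rad and contact force between the fingers and block_large below 0.1 N), for 0.2 s.
2. the middle block lies flat and centred on the large one, let go (horizontal distance between each of block_large, block_middle and plate_top below 0.006 m and z of block_large in the frame of plate_top between -0.003 and 0.003 m and angle between each of block_large, block_middle's own z axis and vertical below 0.06 rad and z of block_middle in the frame of plate_top between 0.017 and 0.023 m and contact force between the fingers and block_middle below 0.1 N), for 0.2 s.
3. the small block lies flat and centred on top, let go (horizontal distance between each of block_large, block_middle, block_small and plate_top below 0.006 m and z of block_large in the frame of plate_top between -0.003 and 0.003 m and angle between each of block_large, block_middle, block_small's own z axis and vertical below 0.06 rad and z of block_middle in the frame of plate_top between 0.017 and 0.023 m and z of block_small in the frame of plate_top between 0.037 and 0.043 m and contact force between the fingers and block_small below 0.1 N), for 0.2 s.
4. the lever is down: its nose bears on the small block and the plate has sunk 3 to 11 mm (horizontal distance between each of block_large, block_middle, block_small and plate_top below 0.006 m and z of block_large in the frame of plate_top between -0.003 and 0.003 m and angle between each of block_large, block_middle, block_small's own z axis and vertical below 0.06 rad and z of block_middle in the frame of plate_top between 0.017 and 0.023 m and z of block_small in the frame of plate_top between 0.037 and 0.043 m and value of joint press_plate between 0.003 and 0.011 m and contact force between press_lever and block_small above 2 N), for 0.3 s.
At the end, for the whole second after the job is handed in: Large, middle and small block lie stacked flat on the press plate in that order (heights within 3 mm, tilt under 0.06 rad), each within 6 mm of its centre; the lever, let go, bears on the small block with over 2 N and holds the plate 3 to 11 mm down; all at rest (all of step 4 and linear speed of block_small below 0.01 m/s); the robot touches nothing.
It fails at once if the press plate is pressed more than 13 mm down (value of joint press_plate above 0.013 m).
It fails at once if the jar, the tape roll or the spare lid is moved more than 30 mm (distance of any of full_jar, tape_roll, spare_lid from where it was at the start of the episode above 0.03 m).
It also fails if it takes over 72 s, if anything falls off the work surface, if the arm or the gripper's body presses on something with over 40 N, if the wrist force passes 120 N, or if a joint passes its speed limit or range.

## Working session

There is one attempt and no reset: what is moved stays moved. The work goes in short steps, Python scripts to look and compute and a tool call to move; the robot and the scene stay as the last step left them, time stands still between calls to the robot, and variables do not carry over. Pictures are saved under pics/ and viewed, at most 13 in all, crops included, and the job is handed in when it is done.

Besides the shell and the picture viewer there is one more tool, called after "Call:" by a JSON object that holds its "op" and its "data". send_rows: Moves the arm, as the interface text tells. Its arguments: {"type":"object","properties":{"increments":{"type":"array","items":{"type":"array","items":{"type":"number"}}},"claw":{"type":"number"},"grip_force":{"type":"number"}},"required":["increments"]}

```bash
mkdir -p pics; cat > h.py <<'E'
from workcell import *
import numpy as np, cv2
from scipy.spatial.transform import Rotation as R
def cam(name):
    s=observe(); c=calibration(name); p,d=grab_frame(name)
    if name=='wrist':
        T=np.eye(4);T[:3,:3]=R.from_rotvec(s['tool_rot']).as_matrix();T[:3,3]=s['tool_pos']
        W=T@np.array(c['tool_from_camera'])
    else: W=np.linalg.inv(np.array(c['world_to_cam']))
    f=200/np.tan(np.radians(c['vfov'])/2)
    return p,d,W,f,c['cx'],c['cy']
def cloud(d,W,f,cx,cy):
    v,u=np.mgrid[:d.shape[0],:d.shape[1]]
    P=np.stack([(u-cx)/f*d,(v-cy)/f*d,d],-1)
    return P@W[:3,:3].T+W[:3,3]
def ray(u,v,z,W,f,cx,cy):
    r=W[:3,:3]@np.array([(u-cx)/f,(v-cy)/f,1]);o=W[:3,3]
    return o+r*(z-o[2])/r[2]
E
python3 - <<'E'
from h import *
s=observe();print(s)
for n in('top','side'):
    p,d,*k=cam(n);cv2.imwrite(f'pics/{n}.png',p[...,::-1]);np.savez(f'{n}.npz',p=p,d=d,W=k[0],k=k[1:]);print(n,k)
E
```

```text
{'time_s': 0.0, 'joints': array([ 1.24807275,  0.46947823, -0.04860346,  1.53367837,  0.02412355,
        1.1409913 , -0.0822592 ]), 'joint_velocities': array([-3.45996129e-04,  4.86277180e-04,  1.63852379e-03,  1.33456248e-04,
        4.07309615e-04,  7.01073568e-05, -5.00171464e-04]), 'effort': array([ 1.00775185e-03, -5.10309577e+01, -4.61996463e-02, -2.37714475e+01,
        1.07460644e-02,  7.53528817e-03,  1.05581975e-05]), 'tool_pos': array([ 0.19533231, -0.64551859,  0.23024323]), 'tool_rot': array([-3.10581869e+00, -4.59734677e-01,  5.89970216e-04]), 'force': array([ 0.04105336, -0.32490985,  0.46719598]), 'ft_torque': array([-0.01610533,  0.04257817, -0.0236853 ]), 'finger_force': 0.0, 'opening': 0.9987891339095186}
top [array([[-0.02782103, -0.99368895,  0.10866587,  0.4062896 ],
       [-0.99952587,  0.02621917, -0.01614256, -0.01256606],
       [ 0.01319155, -0.10906345, -0.99394726,  1.20624801],
       [ 0.        ,  0.        ,  0.        ,  1.        ]]), np.float64(389.6570706433525), 315.28890013735537, 204.39005122078825]
side [array([[-0.99777444,  0.04949108, -0.04468552,  0.56186616],
       [ 0.06511317,  0.57877106, -0.81288642,  0.93538687],
       [-0.01436794, -0.81398691, -0.5807055 ,  0.80986842],
       [ 0.        ,  0.        ,  0.        ,  1.        ]]), np.float64(368.5607454994497), 325.85907498578234, 203.29612228607357]
```

View pics/top.png

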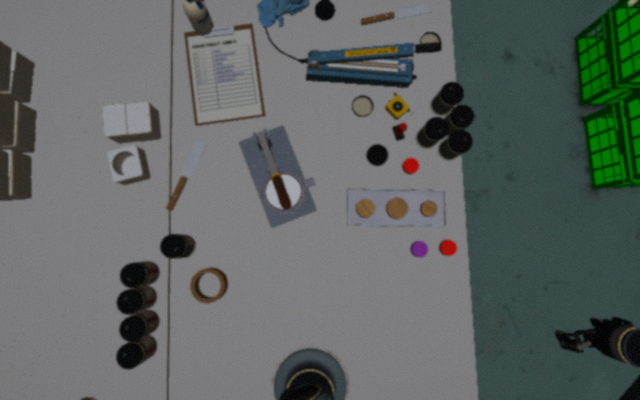

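View pics/side.png

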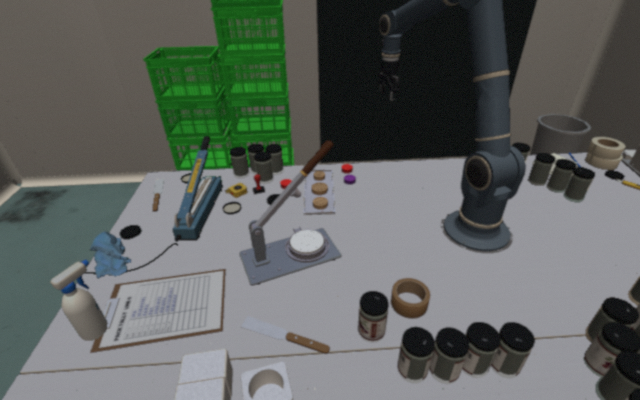

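Top view: tray at about (397,208) with wooden discs at (366,208), (397,208) and (428,208). The middle disc (397) is the largest. Press plate is at about (282,192), post at (262,140), spout at (311,182). Candidates for block_small: wood (428,208), wood (366,208), red (411,166), purple (419,249), red (448,248), black lid (377,154). I choose wood by the description and will check it in a close crop.

```bash
python3 - <<'E'
from h import *
def ld(n):
    z=np.load(n+'.npz');return z['p'],z['d'],z['W'],*z['k']
p,d,*k=ld('top');C=cloud(d,*k)
hsv=cv2.cvtColor(p,cv2.COLOR_RGB2HSV)
m=cv2.inRange(hsv,(8,60,90),(25,255,255));
n,l,st,ce=cv2.connectedComponentsWithStats(m)
for i in range(1,n):
    if st[i,4]>60:
        u,v=ce[i];print('wood',ce[i].round(1),st[i,2:],ray(u,v,.0225,*k).round(4), 'r mm',2*np.sqrt(st[i,4]/np.pi)*1.18/k[1]*1e3)
for u,v in[(397,208),(408,195),(280,205),(311,182),(262,140),(377,154),(420,249)]:print(u,v,C[v,u].round(3))
q,d2,*k2=ld('side');C2=cloud(d2,*k2)
for u,v in[(307,243),(295,243),(318,245),(257,228),(325,150),(318,160),(280,200),(373,315),(319,188)]:print('s',u,v,C2[v,u].round(3))
# base of press: points z 3..40 mm around
# plate: white in side image
h2=cv2.cvtColor(q,cv2.COLOR_RGB2HSV);w=cv2.inRange(h2,(0,0,170),(180,40,255))
w[:225]=0;w[265:]=0;w[:,:280]=0;w[:,340:]=0
n,l,st,ce=cv2.connectedComponentsWithStats(w)
i=1+st[1:,4].argmax();print(st[i],ce[i]);P=C2[l==i];print(np.median(P,0),np.percentile(P,[2,98],axis=0))
for nm,pp,dd,kk in(('t',p,C,0),('s',q,C2,0)):
    x=pp[100:240,220:340] if nm=='t' else pp[130:300,220:360]
    big=cv2.resize(x,None,fx=4 if nm=='t' else 3,fy=4 if nm=='t' else 3,interpolation=cv2.INTER_CUBIC)
    cv2.imwrite(f'pics/c{nm}.png',big[...,::-1])
a=cv2.imread('pics/ct.png');b=cv2.resize(cv2.imread('pics/cs.png'),(300,364));a=cv2.resize(a,(480,560))
E
```

```text
wood [370.   51.3] [ 52  10 288] [ 1.0236 -0.2204  0.0225] r mm 57.98968494176004
wood [397.5 105.5] [ 25  24 255] [ 0.8424 -0.2997  0.0225] r mm 54.566311204215694
wood [365.1 207.8] [ 19  18 267] [ 0.5212 -0.1838  0.0225] r mm 55.835464835716245
wood [397.  207.7] [ 21  21 339] [ 0.5189 -0.2817  0.0225] r mm 62.91502223898243
wood [428.9 208. ] [ 15  15 188] [ 0.5152 -0.3796  0.0225] r mm 46.85257127168152
397 208 [ 0.518 -0.282  0.022]
408 195 [ 0.559 -0.322  0.005]
280 205 [0.534 0.074 0.05 ]
311 182 [ 0.605 -0.021  0.025]
262 140 [0.697 0.11  0.178]
377 154 [ 0.692 -0.231  0.008]
420 249 [ 0.391 -0.345  0.023]
s 307 243 [0.575 0.08  0.052]
s 295 243 [0.612 0.076 0.051]
s 318 245 [0.542 0.089 0.05 ]
s 257 228 [0.71  0.131 0.163]
s 325 150 [0.513 0.052 0.354]
s 318 160 [0.533 0.061 0.329]
s 280 200 [0.642 0.095 0.228]
s 373 315 [0.429 0.403 0.108]
s 319 188 [ 0.521 -0.273  0.022]
[291 230  32  22 537] [306.47113594 240.30912477]
[0.57702107 0.06477555 0.04996676] [[0.53171292 0.01889251 0.04700257]
 [0.62148896 0.10884656 0.0532194 ]]
```

View pics/ct.png

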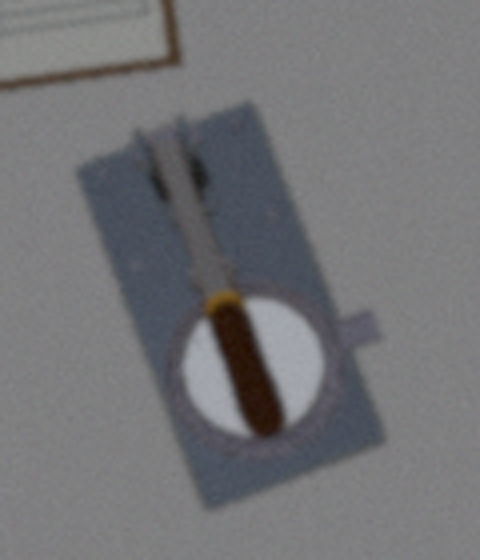

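View pics/cs.png

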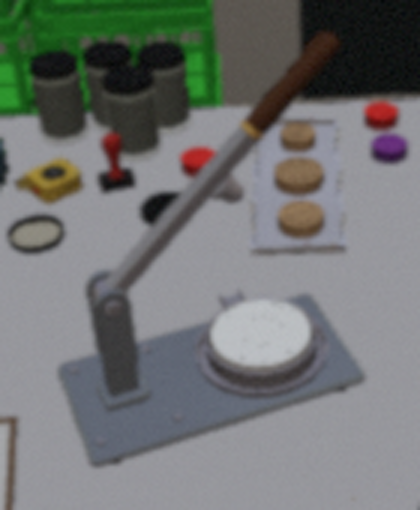

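Crop shows the plate ellipse centred at about (283.5,192) in the full top image, the lever rising over it, and the spout on the right. The wood discs, by size, are large in the middle, middle at y≈-0.18 and small at y≈-0.38. The purple and red look-alikes lie outside the tray.

```bash
cat >> h.py <<'E'
def target(yaw,lean):
    # yaw: world angle of press +y ; tool y = -press y
    py=np.array([np.cos(yaw),np.sin(yaw),0]);px=np.array([py[1],-py[0],0])
    z=np.sin(lean)*px-np.cos(lean)*np.array([0,0,1.]);y=-py
    return R.from_matrix(np.stack([np.cross(y,z),y,z],1))
E
python3 - <<'E'
from h import *
z=np.load('top.npz');p,d,k=z['p'],z['d'],[z['W'],*z['k']]
hsv=cv2.cvtColor(p,cv2.COLOR_RGB2HSV)
b=cv2.inRange(hsv,(95,40,60),(125,255,160));b[:,:230]=0;b[:,325:]=0;b[:120]=0;b[235:]=0
cs=cv2.findContours(cv2.morphologyEx(b,cv2.MORPH_CLOSE,np.ones((9,9))),cv2.RETR_EXTERNAL,cv2.CHAIN_APPROX_NONE)[0]
c=max(cs,key=cv2.contourArea);bx=cv2.boxPoints(cv2.minAreaRect(c));print(bx)
Q=np.array([ray(u,v,.012,*k) for u,v in bx]);print(Q.round(4),Q.mean(0))
e=[Q[1]-Q[0],Q[2]-Q[1]];print([np.linalg.norm(x) for x in e],[np.degrees(np.arctan2(x[1],x[0])) for x in e])
w=cv2.inRange(hsv,(0,0,140),(180,45,255));w[:,:255]=0;w[:,310:]=0;w[:165]=0;w[218:]=0
print((w>0).sum());pts=cv2.findNonZero(cv2.morphologyEx(w,cv2.MORPH_OPEN,np.ones((3,3))));hull=cv2.convexHull(pts);E=cv2.fitEllipse(hull);print(E, ray(*E[0],.05,*k))
C=cloud(d,*k);print(np.median(C[w>0],0))
s=observe()
# lever line in side
z=np.load('side.npz');q,d2,k2=z['p'],z['d'],[z['W'],*z['k']];C2=cloud(d2,*k2)
h2=cv2.cvtColor(q,cv2.COLOR_RGB2HSV)
g=C2[138:260,230:345].reshape(-1,3);g=g[(g[:,2]>.17)&(g[:,0]<.8)&(g[:,0]>.4)&(abs(g[:,1]-.09)<.08)]
c0=g.mean(0);v=np.linalg.svd(g-c0)[2][0];print('lever',c0,v,np.arcsin(abs(v[2])),np.degrees(np.arctan2(v[1],v[0])))
for yaw in (np.radians(-159),):
    T=target(yaw,np.radians(40));print(np.degrees((T*R.from_rotvec(s['tool_rot']).inv()).as_rotvec()),T.as_matrix().round(3))
E
```

```text
[[238.4483  141.6207 ]
 [281.2069  124.51724]
 [302.37933 177.44827]
 [259.62073 194.55173]]
[[0.7408 0.203  0.012 ]
 [0.7928 0.0683 0.012 ]
 [0.6221 0.0058 0.012 ]
 [0.5719 0.1389 0.012 ]] [0.68188636 0.10402915 0.012     ]
[np.float64(0.14435798019002707), np.float64(0.18180885884843062)] [np.float64(-68.91016665844096), np.float64(-159.86975317635614)]
522
((282.9452209472656, 190.97311401367188), (32.19240951538086, 34.29688262939453), 73.66658782958984) [0.57564145 0.06432468 0.05      ]
[0.57649423 0.05026411 0.05041646]
lever [0.59618082 0.07775666 0.27253792] [ 0.68303202  0.23764651 -0.69064564] 0.7623814362887645 19.184257491000185
[ 40.10166647 -19.75004461  89.90425605] [[-0.275  0.934 -0.23 ]
 [ 0.715  0.358  0.6  ]
 [ 0.643  0.    -0.766]]
```

Call:
{"op": "send_rows", "data": {"increments": [[0.8,0.7,0,0.4,-0.2,0.9],[0.8,0.7,0,0.4,-0.2,0.9],[0.8,0.7,-0.2,0.4,-0.2,0.9],[0.8,0.7,-0.2,0.4,-0.2,0.9],[0.8,0.7,-0.2,0.4,-0.2,0.9],[0.8,0.7,-0.2,0.4,-0.2,0.9],[0.8,0.7,-0.2,0.4,-0.2,0.9],[0.8,0.7,-0.2,0.4,-0.2,0.9]], "claw": 0.9}}

```text
time_s: 1.1
tool_pos: [0.4518, -0.4216, 0.1826]
tool_rot: [-1.835, -1.878, -0.453]
force: [-0.5, 0.3, -0.3]
opening: 0.898
finger_force: 0.0
```

Call:
{"op": "send_rows", "data": {"increments": [[0.8,0.7,-0.2,0.4,-0.2,0.9],[0.8,0.7,-0.2,0.4,-0.2,0.9],[0.3,0.3,-0.2,0,0,0],[0,0,0,0,0,0]]}}

```text
time_s: 1.6
tool_pos: [0.5275, -0.3529, 0.1583]
tool_rot: [-1.423, -2.076, -0.525]
force: [0.3, -0.0, -0.3]
opening: 0.9
finger_force: 0.0
```

```bash
cat >> h.py <<'E'
YAW=np.radians(-159.3)
def discs(p,k,zt,lo=(8,60,70),hi=(25,255,255),amin=800):
    m=cv2.inRange(cv2.cvtColor(p,cv2.COLOR_RGB2HSV),lo,hi)
    cs=cv2.findContours(m,cv2.RETR_EXTERNAL,cv2.CHAIN_APPROX_NONE)[0]
    for c in cs:
        if cv2.contourArea(c)>amin:
            P=np.array([ray(u,v,zt,*k)[:2] for u,v in c[:,0]],np.float32)
            print('disc px',c[:,0].mean(0).round(0),'circle',cv2.minEnclosingCircle(P),'ell',cv2.fitEllipse(P))
E
python3 - <<'E'
from h import *
s=observe();print(s['time_s'],s['tool_pos'],s['joints'].round(2),s['opening'],s['force'])
T=target(YAW,np.radians(40));print('turn left deg',np.degrees((T*R.from_rotvec(s['tool_rot']).inv()).as_rotvec()).round(2))
p,d,*k=cam('wrist');print(np.array(calibration('wrist')['tool_from_camera']).round(4),k[1:])
np.savez('w1.npz',p=p,d=d,W=k[0],k=k[1:]);cv2.imwrite('pics/w1.png',p[...,::-1])
discs(p,k,.023)
E
```

```text
1.6 [ 0.52745179 -0.35286305  0.15828613] [ 0.98  0.87 -0.56  1.27 -0.03  1.64  0.85] 0.8996738117342651 [ 0.2523745  -0.04402236 -0.34356222]
turn left deg [-0.19  0.19 -0.33]
[[ 3.000e-04 -9.615e-01 -2.747e-01  6.870e-02]
 [ 1.000e+00  1.000e-04  7.000e-04  5.000e-04]
 [-7.000e-04 -2.747e-01  9.615e-01 -1.428e-01]
 [ 0.000e+00  0.000e+00  0.000e+00  1.000e+00]] [np.float64(298.8624870985505), 321.98518957634633, 200.9486359444388]
disc px [299. 314.] circle ((0.5167887806892395, -0.38058143854141235), 0.02439129911363125) ell ((0.516787588596344, -0.3797198534011841), (0.04535283148288727, 0.04825613275170326), 105.08808898925781)
disc px [338. 224.] circle ((0.5206406712532043, -0.2846047580242157), 0.03319060802459717) ell ((0.520743727684021, -0.284035325050354), (0.06345445662736893, 0.0642288476228714), 172.1892852783203)
disc px [369. 153.] circle ((0.52451491355896, -0.1904316544532776), 0.032959822565317154) ell ((0.5236934423446655, -0.19010423123836517), (0.055080585181713104, 0.06533936411142349), 5.626285076141357)
```

View pics/w1.png

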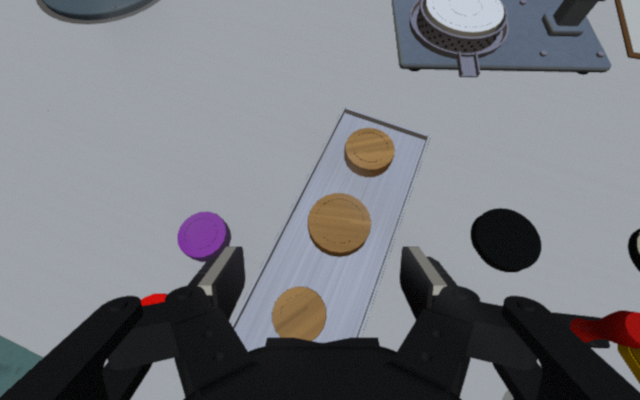

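Wrist view: large (338,224), middle (369,153), small (299,314) in the tray, purple decoy (204,236), spare lid (505,240), pads at about (230,275) and (418,275). The targets are confirmed.

```bash
python3 - <<'E'
from h import *
z=np.load('w1.npz');d=z['d'];k=z['k'];A=np.array(calibration('wrist')['tool_from_camera'])
C=cloud(d,A,*k)
for side in(-1,1):
    m=(d>0)&(d<.22)&(side*C[...,1]>.03)&(side*C[...,1]<.07)&(C[...,2]>-.04)
    P=C[m];print(side,m.sum(),P.shape and np.percentile(P,[1,50,99],axis=0).round(4))
    # top edge pixels
    for v in range(236,300,6):
        r=np.where(m[v])[0]
        if len(r): print(v,r.min(),r.max(),C[v,r.min()].round(4),C[v,r.max()].round(4))
E
```

```text
-1 1663 [[-0.0112 -0.0515 -0.0397]
 [ 0.0058 -0.0382 -0.0284]
 [ 0.0107 -0.0377 -0.0108]]
248 224 241 [ 0.0099 -0.0446 -0.0161] [ 0.0078 -0.0381 -0.0116]
254 220 242 [ 0.01   -0.0444 -0.0225] [ 0.0043 -0.0381 -0.0109]
260 207 243 [ 0.0063 -0.0511 -0.021 ] [ 0.0012 -0.0378 -0.0111]
266 202 243 [ 0.006  -0.0514 -0.026 ] [-0.0026 -0.0383 -0.0101]
272 197 243 [ 0.006  -0.0515 -0.0312] [-0.0049 -0.0381 -0.0117]
278 192 244 [ 0.0059 -0.0517 -0.0357] [-0.0088 -0.0381 -0.0108]
284 223 243 [ 0.0053 -0.0382 -0.0393] [-0.0103 -0.0379 -0.0137]
290 224 241 [ 0.0025 -0.0381 -0.0391] [-0.0111 -0.0379 -0.0178]
296 224 238 [-0.0005 -0.0385 -0.0386] [-0.0108 -0.0379 -0.023 ]
1 1662 [[-0.0112  0.0384 -0.0397]
 [ 0.0059  0.039  -0.0284]
 [ 0.0107  0.0522 -0.0109]]
248 402 419 [ 0.0078  0.0389 -0.0116] [ 0.01    0.0453 -0.0163]
254 401 423 [ 0.004   0.039  -0.0102] [ 0.0099  0.0452 -0.0223]
260 400 436 [ 0.0006  0.0389 -0.0098] [ 0.006   0.0521 -0.0203]
266 400 441 [-0.0022  0.0388 -0.0108] [ 0.006   0.0522 -0.0259]
272 400 446 [-0.0048  0.0387 -0.0119] [ 0.006   0.0523 -0.0311]
278 399 451 [-0.009   0.0389 -0.0104] [ 0.006   0.0524 -0.036 ]
284 400 455 [-0.01    0.0385 -0.0143] [ 0.0057  0.0524 -0.0399]
290 402 419 [-0.0112  0.0387 -0.0176] [ 0.0023  0.039  -0.0388]
296 405 419 [-0.0107  0.0386 -0.0232] [ 0.0003  0.0389 -0.0398]
```

```bash
cat >> h.py <<'E'
B={'L':(.5205,-.2835,.033),'M':(.5242,-.187,.029),'S':(.5168,-.3805,.025)}
def tcp_for(c,r,b=.0044):
    e=.076-np.sqrt(.076**2-r**2)
    return np.array(c)+target(YAW,np.radians(40)).apply([.003,0,b+e])
def delta(t):
    s=observe();T=target(YAW,np.radians(40))
    print('t',s['time_s'],'target',np.round(t,4),'units',((t-s['tool_pos'])/.04).round(2),'turn',(np.degrees((T*R.from_rotvec(s['tool_rot']).inv()).as_rotvec())/10).round(3))
E
python3 -c "
from h import *
x,y,r=B['L'];delta(tcp_for((x,y,.013),r))"
```

```text
t 1.65 target [ 0.517  -0.2742  0.0058] units [-0.24  2.01 -3.83] turn [-0.007  0.02  -0.019]
```

Call:
{"op": "send_rows", "data": {"increments": [[-0.12,1.0,-0.4,-0.01,0.02,-0.02],[-0.12,1.0,-0.4,0,0,0],[0,0,-0.8,0,0,0],[0,0,-0.8,0,0,0],[0,0,-0.6,0,0,0],[0,0,-0.4,0,0,0],[0,0,0,0,0,0]], "claw": 0.95}}

```text
time_s: 2.52
tool_pos: [0.5172, -0.2745, 0.0226]
tool_rot: [-1.431, -2.071, -0.523]
force: [-0.0, 0.0, 0.2]
opening: 0.953
finger_force: 0.0
```

```bash
python3 -c "
from h import *
x,y,r=B['L'];delta(tcp_for((x,y,.013),r))
p,d,*k=cam('wrist');cv2.imwrite('pics/w2.png',p[...,::-1]);discs(p,k,.023)"
```

```text
t 2.525 target [ 0.517  -0.2742  0.0058] units [-0.01  0.01 -0.42] turn [-0.007  0.003  0.002]
disc px [321. 276.] circle ((0.5206602811813354, -0.28308045864105225), 0.03234581649303436) ell ((0.5206913948059082, -0.2830902338027954), (0.06366511434316635, 0.06376724690198898), 2.690626621246338)
disc px [380. 143.] circle ((0.5237377882003784, -0.19066011905670166), 0.03318648785352707) ell ((0.5231703519821167, -0.18948233127593994), (0.054815229028463364, 0.06504988670349121), 179.9535369873047)
```

Call:
{"op": "send_rows", "data": {"increments": [[0,0,-0.2,0,0,0],[0,0.01,-0.22,0,0,0]]}}

```text
time_s: 2.82
tool_pos: [0.5184, -0.2739, 0.0067]
tool_rot: [-1.431, -2.074, -0.523]
force: [-0.1, -0.5, -0.4]
opening: 0.946
finger_force: 0.0
```

Call:
{"op": "send_rows", "data": {"increments": [[0,0,0,0,0,0],[0,0,0,0,0,0],[0,0,0,0,0,0],[0,0,0,0,0,0]], "claw": 0, "grip_force": 40}}

```text
time_s: 3.32
tool_pos: [0.5179, -0.2736, 0.0066]
tool_rot: [-1.43, -2.073, -0.523]
force: [0.5, 1.0, -0.9]
opening: 0.755
finger_force: 44.0
```

Call:
{"op": "send_rows", "data": {"increments": [[0,0,0.4,0,0,0],[0,0,0.8,0,0,0],[0.4,0.9,0.9,0,0,0],[0.4,0.9,0.1,0,0,0],[0.4,1.0,0,0,0,0],[0.5,1.0,0,0,0,0],[0.45,1.0,0,0,0,0],[0.4,0.8,0,0,0,0]]}}

```text
time_s: 4.32
tool_pos: [0.6205, -0.0475, 0.0961]
tool_rot: [-1.428, -2.075, -0.524]
force: [-0.5, -0.5, 0.1]
opening: 0.759
finger_force: 44.1
```

```bash
cat > look.py <<'E'
from h import *
import sys
zb=float(sys.argv[1]) # block top minus TCP z
s=observe();print(s['time_s'],s['tool_pos'],s['opening'],s['finger_force'],s['force'])
p,d,*k=cam('wrist');cv2.imwrite(f'pics/{sys.argv[2]}.png',p[...,::-1]);np.savez(sys.argv[2]+'.npz',p=p,d=d,W=k[0],k=k[1:])
discs(p,k,s['tool_pos'][2]+zb)
hsv=cv2.cvtColor(p,cv2.COLOR_RGB2HSV)
print('whites')
discs(p,k,.0505,(0,0,165),(180,40,255),1500)
E
python3 look.py .0164 w3
```

```text
4.325 [ 0.62053662 -0.04747108  0.09610969] 0.7590422719175568 44.14120316505432 [-0.53068104 -0.53363044  0.06615092]
disc px [322. 271.] circle ((0.6244673132896423, -0.056060172617435455), 0.032907579094171524) ell ((0.6244538426399231, -0.05629546940326691), (0.06412149965763092, 0.06432797759771347), 29.059606552124023)
disc px [600. 156.] circle ((0.7479758858680725, 0.0641009509563446), 0.03622806444764137) ell ((0.8004766702651978, 0.24964606761932373), (0.08650624752044678, 0.44858694076538086), 167.656494140625)
whites
disc px [467. 379.] circle ((0.7239447236061096, -0.07347505539655685), 0.01719638518989086) ell ((0.7210744023323059, -0.0757668986916542), (0.020552530884742737, 0.031226936727762222), 69.56361389160156)
disc px [546. 246.] circle ((0.7533659934997559, 0.05199679732322693), 0.11928250640630722) ell ((0.743558943271637, 0.04337470978498459), (0.16593462228775024, 0.20167331397533417), 19.869373321533203)
disc px [320. 129.] circle ((0.5775282979011536, 0.06347019225358963), 0.052163176238536835) ell ((0.577420711517334, 0.06321065127849579), (0.10273750126361847, 0.10290650278329849), 28.148292541503906)
disc px [615. 132.] circle ((0.8029627799987793, 0.15678521990776062), 0.06788435578346252) ell ((0.8036704659461975, 0.14909686148166656), (0.03146735206246376, 0.15189141035079956), 4.719883441925049)
disc px [229. 121.] circle ((0.5092957019805908, 0.11857768893241882), 0.29933488368988037) ell ((0.48172980546951294, 0.06002913787961006), (0.334834486246109, 0.5626114010810852), 124.70317840576172)
```

View pics/w3.png

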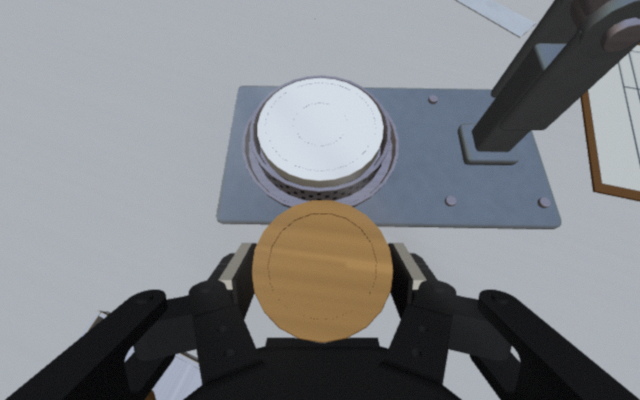

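Wrist view: block held level, centred at (322,271). Plate centred at (320,129), front approach clear.

```bash
cat >> h.py <<'E'
def plane(C,u,v,r,dz=None):
    yy,xx=np.mgrid[:C.shape[0],:C.shape[1]];P=C[(xx-u)**2+(yy-v)**2<r*r];c=np.median(P,0)
    A=np.c_[P[:,:2]-c[:2],np.ones(len(P))];s=np.linalg.lstsq(A,P[:,2],rcond=None)[0];return s.round(4),c.round(4)
E
python3 -c "
from h import *
z=np.load('w3.npz');C=cloud(z['d'],z['W'],*z['k'])
print(plane(C,322,271,50),plane(C,320,129,40))"
```

```text
(array([ 0.0441, -0.1125,  0.1131]), array([ 0.6257, -0.0594,  0.1125])) (array([ 0.0884, -0.229 ,  0.0506]), array([0.5791, 0.0593, 0.0498]))
```

Call:
{"op": "send_rows", "data": {"increments": [[-0.3,0.75,-0.2,0,0,0],[-0.3,0.75,-0.2,0,0,0],[-0.3,0.75,-0.1,0,0,0],[-0.28,0.74,-0.1,0,0,0],[0,0,-0.2,0,0,0],[0,0,-0.15,0,0,0],[0,0,0,0,0,0]]}}

```text
time_s: 5.25
tool_pos: [0.5732, 0.0683, 0.0559]
tool_rot: [-1.433, -2.072, -0.523]
force: [0.1, -0.9, -0.8]
opening: 0.753
finger_force: 44.2
```

```bash
cat > place.py <<'E'
from h import *
import sys
s=observe();print(s['time_s'],s['tool_pos'],s['opening'],s['finger_force'],s['force'])
T=target(YAW,np.radians(40));print('turn',(np.degrees((T*R.from_rotvec(s['tool_rot']).inv()).as_rotvec())/10).round(3))
p,d,*k=cam('wrist');cv2.imwrite(f'pics/{sys.argv[1]}.png',p[...,::-1]);np.savez(sys.argv[1]+'.npz',p=p,d=d,W=k[0],k=k[1:])
discs(p,k,s['tool_pos'][2]+.0164)
w=cv2.inRange(cv2.cvtColor(p,cv2.COLOR_RGB2HSV),(0,0,165),(180,40,255))
E
python3 place.py w4
```

```text
5.25 [0.57323174 0.06830785 0.05594648] 0.7529602550990412 44.24787104129791 [ 0.11806575 -0.87466609 -0.76331182]
turn [0.001 0.008 0.009]
disc px [322. 271.] circle ((0.5769815444946289, 0.0596100352704525), 0.03271322324872017) ell ((0.5771741271018982, 0.05934181809425354), (0.06387349963188171, 0.06407427042722702), 106.06647491455078)
```

View pics/w4.png

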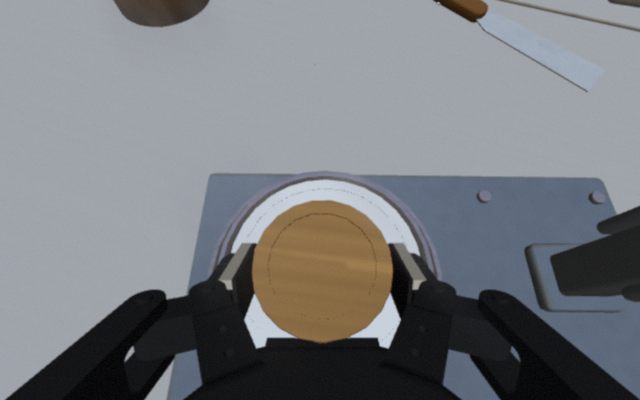

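Wrist view: block (322,271) just over the plate but about 4 mm short in y. I'll correct this and check against the plate's visible arc.

Call:
{"op": "send_rows", "data": {"increments": [[0,0.1,0,0,0,0],[0,0,0,0,0,0]]}}

```text
time_s: 5.55
tool_pos: [0.5728, 0.0743, 0.0569]
tool_rot: [-1.43, -2.073, -0.523]
force: [-0.1, 0.4, -0.5]
opening: 0.752
finger_force: 44.2
```

```bash
cat >> place.py <<'E'
from scipy.optimize import least_squares
# outer white edge: topmost white pixel per column over the plate top, cast on plate plane
w=cv2.morphologyEx(w,cv2.MORPH_OPEN,np.ones((3,3)))
# connected white comp surrounding block
n,l,st,ce=cv2.connectedComponentsWithStats(w)
ids=[i for i in set(l[200:330,215:425].ravel())-{0} if 300<st[i,4]<30000];print('comps',[(st[i]) for i in ids])
pl=np.isin(l,ids);E=[]
for u in range(235,412,3):
    r=np.where(pl[:,u])[0]
    if len(r) and 150<r[0]<250:E.append(ray(u,r[0],.0505,*k)[:2])
E=np.array(E)
f=lambda q:np.hypot(*(E-q[:2]).T)-.0518
q=least_squares(f,[.577,.063],loss='soft_l1',f_scale=.001);print('plate',q.x,len(E),np.abs(q.fun).mean())
E
python3 place.py w5
```

```text
5.55 [0.57281963 0.07432855 0.05686424] 0.7517141710747146 44.248042702674866 [-0.10245958  0.43946502 -0.45283964]
turn [-0.006  0.013 -0.007]
disc px [322. 271.] circle ((0.5765882134437561, 0.06561997532844543), 0.03271355852484703) ell ((0.5767707228660583, 0.06536665558815002), (0.0638699159026146, 0.06407245993614197), 110.57666778564453)
comps [array([245, 297,  45,  51, 989], dtype=int32), array([ 354,  296,   46,   52, 1003], dtype=int32), array([ 231,  189,  181,   64, 2842], dtype=int32)]
plate [0.57735387 0.0633123 ] 59 0.00019187852388513404
```

Call:
{"op": "send_rows", "data": {"increments": [[0.02,-0.06,-0.03,0,0,0],[0,0,-0.02,0,0,0],[0,0,0,0,0,0],[0,0,0,0,0,0]]}}

```text
time_s: 6.1
tool_pos: [0.5735, 0.0716, 0.0545]
tool_rot: [-1.43, -2.073, -0.523]
force: [0.2, -0.2, -0.5]
opening: 0.756
finger_force: 44.2
```

```bash
python3 place.py w6
```

```text
6.1 [0.57348544 0.07157419 0.05452565] 0.7560827863678574 44.24825191497803 [ 0.23409068 -0.23537878 -0.50386356]
turn [-0.004  0.01  -0.005]
disc px [322. 271.] circle ((0.5772532820701599, 0.06286963820457458), 0.03271329402923584) ell ((0.5774405002593994, 0.06261139363050461), (0.06387831270694733, 0.06407231092453003), 107.20376586914062)
comps [array([ 354,  296,   46,   52, 1003], dtype=int32), array([ 229,  183,  187,   70, 4018], dtype=int32), array([245, 297,  45,  51, 990], dtype=int32)]
plate [0.57739657 0.06328527] 59 0.00017361055056111388
```

Call:
{"op": "send_rows", "data": {"increments": [[0,0.01,-0.02,0,0,0],[0,0,-0.02,0,0,0],[0,0,0,0,0,0]]}}

```text
time_s: 6.52
tool_pos: [0.5735, 0.072, 0.0533]
tool_rot: [-1.43, -2.073, -0.523]
force: [-0.6, -0.7, 2.2]
opening: 0.761
finger_force: 44.6
```

Call:
{"op": "send_rows", "data": {"increments": [[0,0,0,0,0,0],[0,0,0,0,0,0],[0,0,0,0,0,0]], "claw": 0.95}}

```text
time_s: 6.9
tool_pos: [0.5735, 0.072, 0.0529]
tool_rot: [-1.43, -2.073, -0.523]
force: [-1.6, 0.6, -0.1]
opening: 0.95
finger_force: 0.0
```

Call:
{"op": "send_rows", "data": {"increments": [[0.05,-0.13,0.2,0,0,0],[0.22,-0.6,0.5,0,0,0],[0.35,-0.93,0.5,0,0,0],[0.35,-0.93,0,0,0,0],[0.2,-0.53,0,0,0,0],[0,0,0,0,0,0]]}}

```text
time_s: 7.65
tool_pos: [0.6212, -0.0555, 0.1008]
tool_rot: [-1.436, -2.072, -0.524]
force: [-0.7, -0.4, 0.6]
opening: 0.948
finger_force: 0.0
```

```bash
cat > chk.py <<'E'
from h import *
import sys
zt=float(sys.argv[1]);s=observe();print(s['time_s'],s['tool_pos'],s['force'])
p,d,*k=cam('wrist');cv2.imwrite(f'pics/{sys.argv[2]}.png',p[...,::-1])
np.savez(sys.argv[2]+'.npz',p=p,d=d,W=k[0],k=k[1:])
discs(p,k,zt);print('white');discs(p,k,.05,(0,0,165),(180,40,255),1500)
for b in 'MS':
    x,y,r=B[b];print(b);delta(tcp_for((x,y,.013),r))
E
python3 chk.py .07 w7
```

```text
7.65 [ 0.62115485 -0.05551026  0.10079751] [-0.71777072 -0.37614247  0.63077603]
disc px [596. 150.] circle ((0.7867527604103088, 0.11193421483039856), 0.050562042742967606) ell ((0.7420467734336853, -0.051201559603214264), (0.0864349976181984, 0.2557908892631531), 0.0)
disc px [321. 117.] circle ((0.5794599652290344, 0.05737718194723129), 0.03749755397439003) ell ((0.5788377523422241, 0.05859234929084778), (0.06301141530275345, 0.07192393392324448), 13.90650463104248)
white
disc px [322. 128.] circle ((0.5773304104804993, 0.06373883783817291), 0.05217766389250755) ell ((0.5768396258354187, 0.06488171219825745), (0.09556154161691666, 0.09932686388492584), 19.652639389038086)
disc px [610. 127.] circle ((0.8039911985397339, 0.15996304154396057), 0.07142654061317444) ell ((0.805211067199707, 0.1493159681558609), (0.032090216875076294, 0.16982190310955048), 5.9334797859191895)
disc px [332. 178.] circle ((0.5215796828269958, 0.06570637226104736), 0.3212081491947174) ell ((0.54210364818573, 0.05701383948326111), (0.35882121324539185, 0.5938965082168579), 106.35174560546875)
M
t 7.7 target [ 0.5211 -0.1787  0.0072] units [-2.48 -3.14 -2.35] turn [-0.005  0.011  0.003]
S
t 7.7 target [ 0.514  -0.3732  0.0083] units [-2.66 -8.   -2.32] turn [-0.005  0.011  0.003]
```

```bash
cat >> h.py <<'E'
from scipy.optimize import least_squares
def arc(p,k,zt,r,near,lo=(8,60,70),hi=(25,255,255),shrink=.0009):
    m=cv2.inRange(cv2.cvtColor(p,cv2.COLOR_RGB2HSV),lo,hi);best=None
    for c in cv2.findContours(m,cv2.RETR_EXTERNAL,cv2.CHAIN_APPROX_NONE)[0]:
        if cv2.contourArea(c)<600: continue
        P=np.array([ray(u,v,zt,*k)[:2] for u,v in c[:,0]]);
        if np.linalg.norm(P.mean(0)-near)>.025: continue
        x,y,w,h=cv2.boundingRect(c);u=c[:,0,0];E=[]
        for uu in range(x+int(.06*w),x+int(.94*w),2):
            q=c[u==uu,0,1]
            if len(q):E.append(ray(uu,q.min(),zt,*k)[:2])
        E=np.array(E);o=least_squares(lambda q:np.hypot(*(E-q).T)-(r-shrink),near,loss='soft_l1',f_scale=.001)
        print('arc',o.x.round(4),'res',np.abs(o.fun).mean().round(5))
E
python3 -c "
from h import *
z=np.load('w7.npz');k=[z['W'],*z['k']]
arc(z['p'],k,.07,.033,np.array([.577,.063]));arc(z['p'],k,.05,.0525,np.array([.577,.063]),(0,0,165),(180,40,255),.0004)
z=np.load('w3.npz');k=[z['W'],*z['k']]
arc(z['p'],k,.1125,.033,np.array([.624,-.056]))
"
```

```text
arc [0.5781 0.0616] res 0.00027
arc [0.5771 0.0645] res 0.00744
arc [ 0.6244 -0.0563] res 0.0002
```

Call:
{"op": "send_rows", "data": {"increments": [[-0.5,-0.9,0.3,0,0,0],[-0.5,-0.9,0,0,0,0],[-0.5,-0.7,-0.2,0,0,0],[-0.5,-0.44,-0.4,0,0,0],[-0.48,-0.2,-0.8,0,0,0],[0,0,-0.6,0,0,0],[0,0,-0.2,0,0,0],[0,0,0,0,0,0]], "claw": 0.9}}

```text
time_s: 8.7
tool_pos: [0.5219, -0.1769, 0.0249]
tool_rot: [-1.427, -2.073, -0.524]
force: [-0.3, -0.6, 0.7]
opening: 0.901
finger_force: 0.0
```

```bash
python3 chk.py .023 w8
```

```text
8.7 [ 0.52190903 -0.17689966  0.0248916 ] [-0.32541799 -0.62133298  0.67346976]
disc px [317. 273.] circle ((0.5230615735054016, -0.1852838397026062), 0.02842741645872593) ell ((0.5231737494468689, -0.18521901965141296), (0.05575454235076904, 0.05603497847914696), 22.760417938232422)
white
disc px [390. 287.] circle ((0.558535099029541, -0.18240311741828918), 0.02630225010216236) ell ((0.5575807094573975, -0.18745219707489014), (0.01411313097923994, 0.052062783390283585), 1.4794825315475464)
M
t 8.75 target [ 0.5211 -0.1787  0.0072] units [-0.03 -0.04 -0.46] turn [-0.008  0.019 -0.014]
S
t 8.75 target [ 0.514  -0.3732  0.0083] units [-0.21 -4.9  -0.43] turn [-0.008  0.019 -0.014]
```

Call:
{"op": "send_rows", "data": {"increments": [[-0.05,0,-0.22,0,0.02,-0.01],[0,0,-0.22,0,0,0]]}}

```text
time_s: 9.0
tool_pos: [0.5194, -0.1785, 0.0072]
tool_rot: [-1.432, -2.07, -0.52]
force: [-0.6, -0.0, 0.2]
opening: 0.9
finger_force: 0.0
```

Call:
{"op": "send_rows", "data": {"increments": [[0,0,0,0,0,0],[0,0,0,0,0,0],[0,0,0,0,0,0],[0,0,0,0,0,0]], "claw": 0}}

```text
time_s: 9.5
tool_pos: [0.5191, -0.1785, 0.0074]
tool_rot: [-1.432, -2.069, -0.521]
force: [-1.3, 0.6, -0.2]
opening: 0.662
finger_force: 42.4
```

Call:
{"op": "send_rows", "data": {"increments": [[0,0,0.4,0,0,0],[0,0,0.8,0,0,0],[0.5,0.5,0.8,0,0,0],[0.5,0.7,0.6,0,0,0],[0.6,0.8,0,0,0,0],[0.6,0.8,0,0,0,0],[0.35,0.36,0,0,0,0],[0,0,0,0,0,0]]}}

```text
time_s: 10.5
tool_pos: [0.6215, -0.051, 0.1119]
tool_rot: [-1.429, -2.071, -0.521]
force: [1.1, -0.1, -0.5]
opening: 0.665
finger_force: 42.6
```

```bash
cat > pre.py <<'E'
from h import *
import sys
zb=float(sys.argv[1]);rb=float(sys.argv[2]);zs=float(sys.argv[3]);rs=float(sys.argv[4])
s=observe();t=s['tool_pos'];print(s['time_s'],t,s['finger_force'],s['force'])
T=target(YAW,np.radians(40));print('turn',(np.degrees((T*R.from_rotvec(s['tool_rot']).inv()).as_rotvec())/10).round(3))
p,d,*k=cam('wrist');cv2.imwrite(f'pics/{sys.argv[5]}.png',p[...,::-1]);np.savez(sys.argv[5]+'.npz',p=p,d=d,W=k[0],k=k[1:])
off=T.apply([-.003,0,-.0105])[:2]
print('held');arc(p,k,t[2]+zb,rb,t[:2]+off)
print('stack');arc(p,k,zs,rs,np.array([.5775,.062]))
E
python3 pre.py .0156 .029 .07 .033 w9
```

```text
10.5 [ 0.62145382 -0.05096345  0.11193691] 42.56101191043854 [ 1.08308336 -0.13822454 -0.48520842]
turn [-0.005 -0.004 -0.008]
held
arc [ 0.6245 -0.0576] res 0.00021
stack
arc [0.5783 0.0616] res 0.00022
```

View pics/w9.png

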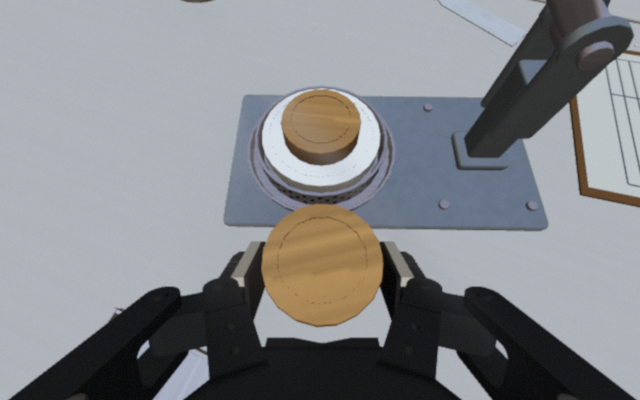

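Call:
{"op": "send_rows", "data": {"increments": [[-0.3,0.75,-0.2,0,0,0],[-0.3,0.75,-0.2,0,0,0],[-0.3,0.75,-0.2,0,0,0],[-0.27,0.76,-0.05,0,0,0],[0,0,-0.15,0,0,0],[0,0,-0.07,0,0,0],[0,0,0,0,0,0],[0,0,0,0,0,0]]}}

```text
time_s: 11.55
tool_pos: [0.5749, 0.0671, 0.0764]
tool_rot: [-1.435, -2.068, -0.521]
force: [-0.8, -0.5, -1.1]
opening: 0.66
finger_force: 42.6
```

```bash
python3 pre.py .0156 .029 .07 .033 w10; python3 -c "
from h import *
z=np.load('w10.npz');k=[z['W'],*z['k']];p=z['p']
m=cv2.inRange(cv2.cvtColor(p,cv2.COLOR_RGB2HSV),(0,0,165),(180,40,255));m=cv2.morphologyEx(m,cv2.MORPH_OPEN,np.ones((3,3)));E=[]
for u in range(245,402,3):
    r=[v for v in np.where(m[:,u])[0] if 140<v<300]
    if r: E.append(ray(u,r[0],.05,*k)[:2])
E=np.array(E);q=least_squares(lambda q:np.hypot(*(E-q).T)-.0519,[.577,.063],loss='soft_l1',f_scale=.001);print('plate',q.x,len(E),np.abs(q.fun).mean())
"
```

```text
11.55 [0.57485995 0.06712925 0.07641353] 42.599873542785645 [-0.8067266  -0.46850136 -1.12015236]
turn [-0.001 -0.008  0.017]
held
arc [0.578  0.0602] res 0.00018
stack
arc [0.576  0.0654] res 0.00021
plate [0.52913134 0.19314397] 53 0.007455665498297584
```

Call:
{"op": "send_rows", "data": {"increments": [[-0.01,0.06,-0.02,0,0,0],[0,0,0,0,0,0],[0,0,0,0,0,0]]}}

```text
time_s: 11.98
tool_pos: [0.5739, 0.0708, 0.0758]
tool_rot: [-1.432, -2.069, -0.521]
force: [0.9, -0.7, -0.3]
opening: 0.66
finger_force: 42.6
```

```bash
python3 pre.py .0156 .029 .07 .033 w11
```

```text
11.975 [0.57389979 0.07084314 0.07575328] 42.60018467903137 [ 0.93270005 -0.65814948 -0.28711748]
turn [-0.003 -0.009  0.004]
held
arc [0.5771 0.0639] res 0.00018
stack
arc [0.5752 0.0689] res 0.0002
```

Call:
{"op": "send_rows", "data": {"increments": [[0.01,-0.02,-0.02,0,0,0],[0,0,-0.02,0,0,0],[0,0,0,0,0,0]]}}

```text
time_s: 12.4
tool_pos: [0.5744, 0.0698, 0.0742]
tool_rot: [-1.433, -2.069, -0.521]
force: [0.3, -0.2, 1.1]
opening: 0.659
finger_force: 42.8
```

Call:
{"op": "send_rows", "data": {"increments": [[0,0,-0.015,0,0,0],[0,0,0,0,0,0]]}}

```text
time_s: 12.65
tool_pos: [0.5745, 0.0698, 0.0739]
tool_rot: [-1.432, -2.069, -0.521]
force: [-0.0, -1.7, 2.8]
opening: 0.664
finger_force: 42.9
```

Call:
{"op": "send_rows", "data": {"increments": [[0,0,0,0,0,0],[0,0,0,0,0,0],[0,0,0,0,0,0]], "claw": 0.85}}

```text
time_s: 13.02
tool_pos: [0.5742, 0.07, 0.0733]
tool_rot: [-1.432, -2.069, -0.52]
force: [-0.1, -0.3, -0.0]
opening: 0.849
finger_force: 0.0
```

Call:
{"op": "send_rows", "data": {"increments": [[0.05,-0.13,0.15,0,0,0],[0.22,-0.6,0.3,0,0,0],[0.35,-0.93,0.3,0,0,0],[0.35,-0.93,0.2,0,0,0],[0.2,-0.53,0,0,0,0],[0,0,0,0,0,0]]}}

```text
time_s: 13.78
tool_pos: [0.6219, -0.0575, 0.1113]
tool_rot: [-1.438, -2.068, -0.521]
force: [0.1, 0.1, 0.2]
opening: 0.849
finger_force: 0.0
```

```bash
python3 pre.py 0 .029 .09 .029 w12; python3 -c "
from h import *
z=np.load('w12.npz');k=[z['W'],*z['k']];p=z['p'];discs(p,k,.05,(0,0,165),(180,40,255),1500)
x,y,r=B['S'];delta(tcp_for((x,y,.013),r))"
```

```text
13.775 [ 0.62192801 -0.0575159   0.11126288] 0.0 [0.14973598 0.06350067 0.22983806]
turn [ 0.005 -0.006  0.029]
held
stack
arc [0.5781 0.0619] res 0.00019
disc px [321. 140.] circle ((0.5773332715034485, 0.06369742006063461), 0.05215730518102646) ell ((0.5773332118988037, 0.06347480416297913), (0.09604097902774811, 0.09676286578178406), 27.316307067871094)
disc px [603. 133.] circle ((0.8094468712806702, 0.16333164274692535), 0.07376410067081451) ell ((0.8085781931877136, 0.14837506413459778), (0.036535561084747314, 0.17435698211193085), 7.664353370666504)
disc px [331. 179.] circle ((0.5135196447372437, 0.06529209762811661), 0.3387405574321747) ell ((0.5337817072868347, 0.060633398592472076), (0.3796762228012085, 0.6207425594329834), 105.37646484375)
t 13.825 target [ 0.514  -0.3732  0.0083] units [-2.68 -7.95 -2.58] turn [-0.005 -0.01   0.012]
```

Call:
{"op": "send_rows", "data": {"increments": [[-0.3,-1.0,0,0,0,0],[-0.3,-1.0,0,0,0,0],[-0.3,-1.0,0,0,0,0.01],[-0.3,-1.0,0,0,0,0],[-0.3,-1.0,0,0,0,0],[-0.3,-1.0,-0.3,0,0,0],[-0.4,-1.0,-0.5,0,0,0],[-0.48,-0.95,-0.5,0,0,0]]}}

```text
time_s: 14.82
tool_pos: [0.5141, -0.3719, 0.0595]
tool_rot: [-1.427, -2.072, -0.521]
force: [1.4, 0.2, 0.4]
opening: 0.849
finger_force: 0.0
```

Call:
{"op": "send_rows", "data": {"increments": [[0,0,-0.5,0,0,0],[0,0,-0.3,0,0,0],[0,0,0,0,0,0],[0,0,0,0,0,0]], "claw": 0.85}}

```text
time_s: 15.32
tool_pos: [0.5151, -0.3715, 0.0286]
tool_rot: [-1.428, -2.073, -0.521]
force: [0.4, 0.2, -0.2]
opening: 0.852
finger_force: 0.0
```

```bash
python3 chk.py .023 w13
```

```text
15.325 [ 0.51513242 -0.37147922  0.02857417] [ 0.38606481  0.2021667  -0.21840509]
disc px [318. 276.] circle ((0.5170234441757202, -0.3810596168041229), 0.024613648653030396) ell ((0.5169627070426941, -0.3810926377773285), (0.047877732664346695, 0.04828018695116043), 23.549924850463867)
white
disc px [365. 193.] circle ((0.524351179599762, -0.31170761585235596), 0.11251068115234375) ell ((0.5245935916900635, -0.30440691113471985), (0.08763448148965836, 0.24421702325344086), 176.89028930664062)
disc px [549. 173.] circle ((0.6144391298294067, -0.256011426448822), 0.13243475556373596) ell ((0.5996358394622803, -0.2550588548183441), (0.15969575941562653, 0.23467183113098145), 3.6793909072875977)
disc px [127. 167.] circle ((0.3957008123397827, -0.3210253417491913), 0.15262572467327118) ell ((0.39328569173812866, -0.32533106207847595), (0.22710803151130676, 0.24387764930725098), 157.31272888183594)
M
t 15.375 target [ 0.5211 -0.1787  0.0072] units [ 0.15  4.83 -0.54] turn [-0.002  0.    -0.014]
S
t 15.375 target [ 0.514  -0.3732  0.0083] units [-0.02 -0.03 -0.51] turn [-0.002  0.    -0.014]
```

Call:
{"op": "send_rows", "data": {"increments": [[-0.02,-0.05,-0.25,0,0,0],[0,0,-0.25,0,0,0],[0,0,0,0,0,0]]}}

```text
time_s: 15.75
tool_pos: [0.5123, -0.3745, 0.0062]
tool_rot: [-1.43, -2.068, -0.52]
force: [-0.6, -1.1, 0.1]
opening: 0.844
finger_force: 0.0
```

Call:
{"op": "send_rows", "data": {"increments": [[0,0,0,0,0,0],[0,0,0,0,0,0],[0,0,0,0,0,0],[0,0,0,0,0,0],[0,0,0,0,0,0]], "claw": 0}}

```text
time_s: 16.38
tool_pos: [0.5134, -0.3751, 0.0079]
tool_rot: [-1.431, -2.071, -0.52]
force: [1.1, -1.1, 2.1]
opening: 0.565
finger_force: 41.3
```

Call:
{"op": "send_rows", "data": {"increments": [[0,0,0.4,0,0,0],[0,0.1,0.8,0,0,0],[0.3,0.9,0.8,0,0,0],[0.3,1.0,0.8,0,0,0],[0.4,1.0,0.25,0,0,0],[0.4,1.0,0,0,0,0],[0.4,1.0,0,0,0,0],[0.4,1.0,0,0,0,0]]}}

```text
time_s: 17.38
tool_pos: [0.6014, -0.1335, 0.1305]
tool_rot: [-1.43, -2.071, -0.52]
force: [1.5, -0.3, -0.4]
opening: 0.566
finger_force: 41.3
```

Call:
{"op": "send_rows", "data": {"increments": [[0.3,1.0,0,0,0,0],[0.2,0.9,0,0,0,0],[0,0.1,0,0,0,0],[0,0,0,0,0,0]]}}

```text
time_s: 17.88
tool_pos: [0.6209, -0.0554, 0.1298]
tool_rot: [-1.431, -2.071, -0.519]
force: [0.1, -1.0, -0.2]
opening: 0.568
finger_force: 41.3
```

```bash
python3 pre.py .0151 .025 .0897 .029 w14;python3 - <<'E'
from h import *
p,d,*k=cam('side');C=cloud(d,*k)
cv2.imwrite('pics/s2.png',cv2.resize(p[100:300,200:400],None,fx=3,fy=3,interpolation=cv2.INTER_CUBIC)[...,::-1])
g=C[130:245,230:345].reshape(-1,3)
py=np.array([np.cos(YAW),np.sin(YAW)]);h=np.array([.5774,.0635])-.15*py
a=(g[:,:2]-h)@py;l=(g[:,:2]-h)@[py[1],-py[0]]
m=(abs(l)<.013)&(g[:,2]>.17)&(a>.03)&(a<.3);print(m.sum())
A=a[m];Z=g[m,2]-.149;th=np.arctan2(Z,A);print('lever angle',np.median(th),np.percentile(th,[10,90]),'l',np.median(l[m]))
E
```

```text
17.875 [ 0.62093368 -0.05543497  0.12978244] 41.30202233791351 [ 0.06593343 -1.04058583 -0.15790702]
turn [ 0.003 -0.009 -0.006]
held
arc [ 0.6239 -0.0616] res 0.00014
stack
arc [0.5781 0.0622] res 0.00024
839
lever angle 0.7836857718155479 [0.70646164 0.83453871] l 0.007844534057800966
```

View pics/s2.png

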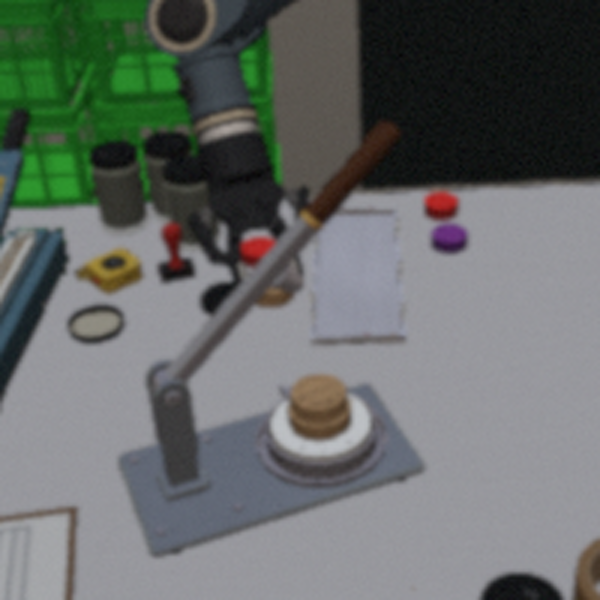

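Side view: stack of two at (318,405) centred, lever raised clear, arm holding the small block in front.

Call:
{"op": "send_rows", "data": {"increments": [[-0.3,0.8,-0.3,0,0,0],[-0.3,0.8,-0.3,0,0,0],[-0.2,0.6,-0.1,0,0,0],[-0.15,0.4,-0.02,0,0,0],[-0.12,0.3,0,0,0,0],[-0.08,0.21,0,0,0,0],[0,0,0,0,0,0],[0,0,0,0,0,0]]}}

```text
time_s: 18.98
tool_pos: [0.5756, 0.0687, 0.1006]
tool_rot: [-1.432, -2.07, -0.52]
force: [0.4, -1.0, 0.1]
opening: 0.57
finger_force: 41.3
```

```bash
python3 pre.py .0151 .025 .0897 .029 w15
```

```text
18.975 [0.57564729 0.06866358 0.1006434 ] 41.31463587284088 [ 0.35090851 -0.95347769  0.0796578 ]
turn [ 0.    -0.006  0.003]
held
arc [0.5786 0.0622] res 0.00013
stack
arc [0.5762 0.0685] res 0.00017
```

Call:
{"op": "send_rows", "data": {"increments": [[-0.02,0.02,-0.06,0,0,0],[0,0,-0.04,0,0,0],[0,0,-0.03,0,0,0],[0,0,0,0,0,0],[0,0,0,0,0,0]]}}

```text
time_s: 19.65
tool_pos: [0.5744, 0.0703, 0.0956]
tool_rot: [-1.43, -2.07, -0.52]
force: [0.1, 0.6, -0.6]
opening: 0.568
finger_force: 41.3
```

```bash
python3 pre.py .0151 .025 .0897 .029 w16
```

```text
19.65 [0.57435342 0.07034501 0.09556077] 41.31485939025879 [ 0.08030659  0.57163422 -0.64950808]
turn [-0.003 -0.009 -0.005]
held
arc [0.5773 0.0639] res 0.00014
stack
arc [0.5757 0.0681] res 0.00018
```

Call:
{"op": "send_rows", "data": {"increments": [[0,-0.01,-0.015,0,0,0],[0,0,-0.015,0,0,0],[0,0,0,0,0,0]]}}

```text
time_s: 20.08
tool_pos: [0.5744, 0.07, 0.0947]
tool_rot: [-1.43, -2.07, -0.52]
force: [-0.1, -0.2, 2.3]
opening: 0.566
finger_force: 41.4
```

Call:
{"op": "send_rows", "data": {"increments": [[0,0,-0.005,0,0,0],[0,0,0,0,0,0],[0,0,0,0,0,0],[0,0,0,0,0,0]], "claw": 0.75}}

```text
time_s: 20.58
tool_pos: [0.5743, 0.0699, 0.094]
tool_rot: [-1.43, -2.07, -0.52]
force: [0.6, 0.8, 0.4]
opening: 0.748
finger_force: 0.0
```

Call:
{"op": "send_rows", "data": {"increments": [[0.05,-0.13,0.1,0,0,0],[0.22,-0.6,0.2,0,0,0],[0.35,-0.93,0.2,0,0,0],[0.35,-0.93,0.2,0,0,0],[0.25,-0.65,0,0,0,0],[0,0,0,0,0,0]]}}

```text
time_s: 21.32
tool_pos: [0.6242, -0.0632, 0.1216]
tool_rot: [-1.437, -2.069, -0.521]
force: [0.9, -0.6, 0.3]
opening: 0.749
finger_force: 0.0
```

```bash
python3 pre.py 0 .029 .11 .025 w17; python3 -c "
from h import *
z=np.load('w17.npz');k=[z['W'],*z['k']];p=z['p'];discs(p,k,.05,(0,0,165),(180,40,255),1500)
py=np.array([np.cos(YAW),np.sin(YAW),0]);h=np.array([.5774,.0636,.149])-.15*py
for th in(.7,.03):
  g=h+.27*(np.cos(th)*py+np.array([0,0,np.sin(th)]));print(th,g)
print(observe()['joints'].round(2))"
```

```text
21.325 [ 0.62417702 -0.06316611  0.12163966] 0.0 [ 0.89270751 -0.64214521  0.2688251 ]
turn [ 0.008 -0.005  0.025]
held
stack
disc px [467. 379.] circle ((0.7384082674980164, -0.08872019499540329), 0.019595926627516747) ell ((0.7350924015045166, -0.09134441614151001), (0.022981487214565277, 0.03561028093099594), 68.90604400634766)
disc px [177. 379.] circle ((0.5555596947669983, -0.15687604248523712), 0.01961471512913704) ell ((0.55977863073349, -0.1566464751958847), (0.023273974657058716, 0.035748645663261414), 151.37844848632812)
disc px [322. 140.] circle ((0.577357292175293, 0.06348271667957306), 0.05214430391788483) ell ((0.5773247480392456, 0.06366518139839172), (0.096159428358078, 0.09718912094831467), 15.640416145324707)
disc px [596. 136.] circle ((0.8158803582191467, 0.16743570566177368), 0.07825009524822235) ell ((0.8135571479797363, 0.15107576549053192), (0.04784492775797844, 0.1604072004556656), 9.284072875976562)
disc px [485.  12.] circle ((0.693974494934082, 0.28607264161109924), 0.05656532198190689) ell ((0.7036735415458679, 0.2796821594238281), (0.07006070762872696, 0.10794604569673538), 97.36640167236328)
disc px [319. 191.] circle ((0.5006476640701294, 0.027982205152511597), 0.3522008955478668) ell ((0.5156128406524658, 0.04511396586894989), (0.38277897238731384, 0.6224223375320435), 98.93700408935547)
0.7 [0.5245405  0.04362606 0.32293878]
0.03 [0.46526036 0.02122596 0.15709879]
[ 0.68  0.83 -0.65  1.49 -0.15  1.29  0.54]
```

Call:
{"op": "send_rows", "data": {"increments": [[0.1,-0.3,0.6,0,0,0],[0,0,0.9,-0.75,-0.28,0],[0,0,0.9,-0.75,-0.28,0],[0,0,0.9,-0.75,-0.28,0],[0,0,0.9,-0.75,-0.28,0],[0,0,0.9,-0.75,-0.28,0.02],[0,0,0.9,0,0,0],[0,0,0.6,0,0,0]], "claw": 0}}

```text
time_s: 22.38
tool_pos: [0.6263, -0.0685, 0.3884]
tool_rot: [-1.776, -2.589, 0.004]
force: [0.4, -0.7, 0.3]
opening: -0.003
finger_force: 0.0
```

```bash
sed -i 's/>.025: continue/>tol: continue/; s/shrink=.0009):/shrink=.0009,tol=.025):/' h.py; python3 - <<'E'
from h import *
z=np.load('w17.npz');k=[z['W'],*z['k']];arc(z['p'],k,.11,.025,np.array([.577,.063]),tol=.06)
s=observe();T=target(YAW,0);print(s['tool_pos'],s['opening'],s['joints'].round(2),'turn',(np.degrees((T*R.from_rotvec(s['tool_rot']).inv()).as_rotvec())/10).round(3))
py=np.array([np.cos(YAW),np.sin(YAW),0]);h=np.array([.5774,.0636,.149])-.15*py;print(h,py,((h+.2*py-s['tool_pos'])/.04).round(2))
E
```

```text
arc [0.5778 0.0625] res 0.0003
[ 0.62633763 -0.06845434  0.38835779] -0.003231897147305559 [ 0.44  0.36 -0.56  1.39  0.19  1.45  0.25] turn [ 0.005 -0.015 -0.039]
[0.7177166  0.11662123 0.149     ] [-0.93544403 -0.35347484  0.        ] [-2.39  2.86 -5.98]
```

Call:
{"op": "send_rows", "data": {"increments": [[-0.6,0.6,0.3,0,-0.02,-0.04],[-0.6,0.7,0,0,0,0],[-0.6,0.8,0,0,0,0],[-0.59,0.76,0,0,0,0],[0,0,0,0,0,0]]}}

```text
time_s: 23.0
tool_pos: [0.5287, 0.0478, 0.3987]
tool_rot: [1.781, 2.588, -0.002]
force: [0.8, 0.1, -0.5]
opening: 0.001
finger_force: 0.0
```

```bash
python3 - <<'E'
from h import *
s=observe();T=target(YAW,0);t=s['tool_pos'];py=np.array([np.cos(YAW),np.sin(YAW),0]);px=np.array([py[1],-py[0],0]);h=np.array([.5774,.0636,.149])-.15*py
print(t,s['force'],'a',(t-h)@py,'lat',(t-h)@px,'turn',(np.degrees((T*R.from_rotvec(s['tool_rot']).inv()).as_rotvec())/10).round(3))
p,d,*k=cam('wrist');cv2.imwrite('pics/w18.png',p[...,::-1])
m=cv2.inRange(cv2.cvtColor(p,cv2.COLOR_RGB2HSV),(0,60,20),(15,255,140))
C=cloud(d,*k)
g=C.reshape(-1,3);a=(g-h)@py;l=(g-h)@px;q=(abs(l)<.02)&(a>.1)&(a<.34)&(g[:,2]>.2)&(g[:,2]<.42)
for lo in np.arange(.1,.34,.03):
    i=q&(a>lo)&(a<lo+.03)
    if i.sum()>20:print(lo.round(2),i.sum(),'ztop',np.percentile(g[i,2],90).round(4),'lat',np.median(l[i]).round(4))
E
```

```text
[0.52866531 0.04779688 0.39867446] [ 0.83438253  0.14136998 -0.51913919] a 0.20117457964017962 lat 0.002443547473821501 turn [ 0.006 -0.004 -0.023]
0.1 681 ztop 0.2778 lat 0.0074
0.13 839 ztop 0.3092 lat 0.0057
0.16 1180 ztop 0.339 lat 0.007
0.19 2364 ztop 0.4152 lat 0.0088
0.22 1027 ztop 0.3734 lat 0.0061
```

View pics/w18.png

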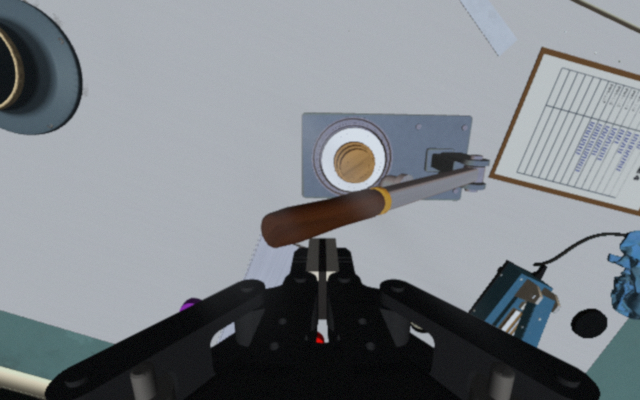

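Wrist view: lever grip runs (265,230)–(385,200) directly below the shut fingertips (322,255), stack visible and concentric at (354,160). Pushing down, drifting outward along the lever.

Call:
{"op": "send_rows", "data": {"increments": [[0.02,-0.06,-0.5,0,0,-0.02],[0,0,-0.5,0,0,0],[-0.1,-0.04,-0.3,0,0,0],[-0.12,-0.05,-0.4,0,0,0],[-0.12,-0.05,-0.5,0,0,0],[-0.12,-0.05,-0.5,0,0,0],[-0.12,-0.05,-0.5,0,0,0],[-0.12,-0.05,-0.5,0,0,0]]}}

```text
time_s: 24.05
tool_pos: [0.505, 0.0279, 0.2511]
tool_rot: [1.797, 2.574, -0.001]
force: [-0.7, -0.9, 8.8]
opening: 0.002
finger_force: 3.8
```

Call:
{"op": "send_rows", "data": {"increments": [[-0.12,-0.05,-0.5,0,0,0],[-0.12,-0.04,-0.5,0,0,0],[-0.12,-0.04,-0.4,0,0,0],[-0.12,-0.04,-0.3,0,0,0],[0,0,0,0,0,0]]}}

```text
time_s: 24.68
tool_pos: [0.4862, 0.0215, 0.1824]
tool_rot: [1.797, 2.575, 0.0]
force: [1.4, -1.0, 1.1]
opening: -0.002
finger_force: 1.0
```

```bash
cat > lev.py <<'E'
from h import *
import sys
s=observe();t=s['tool_pos'];py=np.array([np.cos(YAW),np.sin(YAW),0]);px=np.array([py[1],-py[0],0]);h=np.array([.5774,.0636,.149])-.15*py
a=(t-h)@py;print(s['time_s'],t,s['force'].round(1),'a',a,'lat',(t-h)@px)
print('theta from tip',np.arctan2(t[2]-.149-.012,a),'z for -.043',.161-.043*a)
p,d,*k=cam('side');C=cloud(d,*k);cv2.imwrite(f'pics/{sys.argv[1]}.png',cv2.resize(p[130:300,220:380],None,fx=3.5,fy=3.5,interpolation=cv2.INTER_CUBIC)[...,::-1])
E
python3 lev.py s3
```

```text
24.675 [0.48617533 0.02149633 0.18244378] [ 1.4 -1.   1.1] a 0.25021816075243175 lat -0.007140006217168513
theta from tip 0.08549145029349102 z for -.043 0.15024061908764544
```

Call:
{"op": "send_rows", "data": {"increments": [[0,0,0.1,0,0,0],[-0.05,0.14,0,0,0,0],[0,0,-0.2,0,0,0],[0,0,-0.2,0,0,0],[0,0,-0.15,0,0,0]]}}

```text
time_s: 25.35
tool_pos: [0.4815, 0.0281, 0.1638]
tool_rot: [-1.794, -2.575, 0.006]
force: [-4.9, 0.1, 6.7]
opening: 0.004
finger_force: 3.6
```

```bash
python3 lev.py s4
```

```text
25.35 [0.48148569 0.02811485 0.16375954] [-4.9  0.1  6.7] a 0.25226557419170886 lat 0.0007089274639133644
theta from tip 0.010938596953337786 z for -.043 0.15015258030975653
```

Call:
{"op": "send_rows", "data": {"increments": [[0,0,-0.08,0,0,0],[0,0,-0.08,0,0,0],[0,0,-0.06,0,0,0]]}}

```text
time_s: 25.78
tool_pos: [0.4813, 0.028, 0.1554]
tool_rot: [-1.794, -2.575, 0.007]
force: [-6.6, -0.0, 12.2]
opening: 0.001
finger_force: 5.9
```

Call:
{"op": "send_rows", "data": {"increments": [[0,0,-0.06,0,0,0],[0,0,-0.03,0,0,0]]}}

```text
time_s: 26.02
tool_pos: [0.4813, 0.028, 0.152]
tool_rot: [-1.794, -2.575, 0.007]
force: [-6.6, 0.5, 13.4]
opening: 0.001
finger_force: 6.6
```

Call:
{"op": "send_rows", "data": {"increments": [[0,0,0.3,0,0,0],[0,-0.2,0.8,0,0,0],[0.2,-0.8,0.6,0,0,0],[0.6,-0.9,0.2,0.75,0.28,0],[0.9,-0.6,0,0.75,0.28,0],[0.9,0,-0.5,0.75,0.28,0],[0.9,0,-0.8,0.75,0.28,0],[0,0.2,-0.8,0.75,0.28,0]]}}

```text
time_s: 27.02
tool_pos: [0.6257, -0.0654, 0.1423]
tool_rot: [-1.44, -2.063, -0.525]
force: [-0.0, 1.0, 0.0]
opening: -0.003
finger_force: 0.0
```

```bash
python3 - <<'E'
from h import *
s=observe();T=target(YAW,np.radians(40));t=s['tool_pos'];print(t,s['force'],'d',((np.array([.6242,-.0632,.1216])-t)/.04).round(2),'turn',(np.degrees((T*R.from_rotvec(s['tool_rot']).inv()).as_rotvec())/10).round(3))
E
```

```text
[ 0.62567461 -0.06541536  0.14231555] [-0.04400829  1.02082904  0.01460402] d [-0.04  0.06 -0.52] turn [-0.014 -0.011  0.05 ]
```

Call:
{"op": "send_rows", "data": {"increments": [[-0.04,0.06,-0.25,0,0,0.05],[0,0,-0.25,0,0,0],[0,0,0,0,0,0],[0,0,0,0,0,0]]}}

```text
time_s: 27.52
tool_pos: [0.6222, -0.0614, 0.1262]
tool_rot: [-1.43, -2.076, -0.517]
force: [-0.3, 0.2, 0.3]
opening: -0.002
finger_force: 0.0
```

```bash
python3 - <<'E'
from h import *
p,d,*k=cam('wrist');cv2.imwrite('pics/w20.png',p[...,::-1]);np.savez('w20.npz',p=p,d=d,W=k[0],k=k[1:])
for n in('w17','w20'):
    z=np.load(n+'.npz');k=[z['W'],*z['k']];p=z['p']
    m=cv2.inRange(cv2.cvtColor(p,cv2.COLOR_RGB2HSV),(0,0,165),(180,40,255));m=cv2.morphologyEx(m,cv2.MORPH_OPEN,np.ones((3,3)))
    for c in cv2.findContours(m,cv2.RETR_EXTERNAL,cv2.CHAIN_APPROX_NONE)[0]:
        x,y,w,h=cv2.boundingRect(c)
        if 90<w<160 and abs(x+w/2-322)<25: print(n,'bbox',x,y,w,h)
    for zz in(.05,.046,.043,.040,.037):
        E=[]
        for u in range(265,380,3):
            r=[v for v in np.where(m[:,u])[0] if 60<v<200]
            if r:E.append(ray(u,r[0],zz,*k)[:2])
        E=np.array(E);o=least_squares(lambda q:np.hypot(*(E-q).T)-.0521,[.577,.063],loss='soft_l1',f_scale=.001)
        print(n,zz,'plate',o.x.round(4),np.abs(o.fun).mean().round(5))
    for zz in(.11,.106,.103,.1,.097): arc(p,k,zz,.025,np.array([.577,.063]),tol=.06)
E
```

```text
w17 bbox 266 98 113 80
w17 0.05 plate [0.5634 0.1016] 0.01434
w17 0.046 plate [0.5617 0.1061] 0.01544
w17 0.043 plate [0.5604 0.1095] 0.01627
w17 0.04 plate [0.5592 0.1128] 0.0171
w17 0.037 plate [0.5579 0.1162] 0.01794
arc [0.5778 0.0625] res 0.0003
arc [0.5761 0.0671] res 0.00034
arc [0.5748 0.0705] res 0.00042
arc [0.5735 0.0739] res 0.0005
arc [0.5722 0.0774] res 0.0006
w20 bbox 270 105 109 81
w20 0.05 plate [0.5619 0.1028] 0.01551
w20 0.046 plate [0.5601 0.1071] 0.01652
w20 0.043 plate [0.5589 0.1103] 0.01728
w20 0.04 plate [0.5576 0.1135] 0.01804
w20 0.037 plate [0.5562 0.1167] 0.01881
arc [0.5715 0.0785] res 0.00468
arc [0.5797 0.0609] res 0.00826
arc [0.5782 0.0644] res 0.00822
arc [0.5768 0.0681] res 0.00816
arc [0.5754 0.072 ] res 0.0081
```

View pics/w20.png

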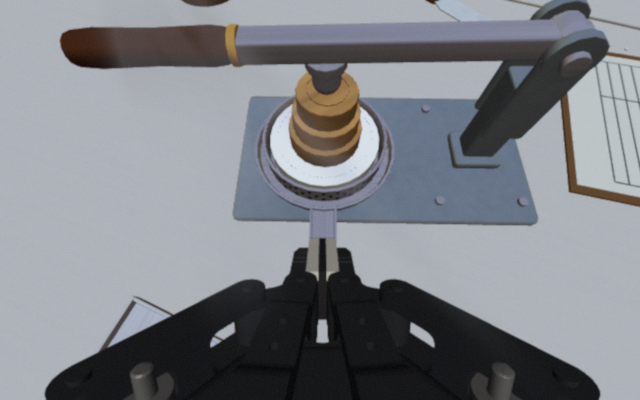

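Picture: nose rests on the small block at (325,75), stack of three neat, plate ring visible at (325,140). I estimate the sinking from the plate's outline.

```bash
python3 - <<'E'
from h import *
py=np.array([np.cos(YAW),np.sin(YAW)]);px=np.array([py[1],-py[0]])
for n in('w17','w20'):
    z=np.load(n+'.npz');k=[z['W'],*z['k']];p=z['p']
    m=cv2.inRange(cv2.cvtColor(p,cv2.COLOR_RGB2HSV),(0,0,165),(180,40,255));m=cv2.morphologyEx(m,cv2.MORPH_OPEN,np.ones((3,3)))
    for c in cv2.findContours(m,cv2.RETR_EXTERNAL,cv2.CHAIN_APPROX_NONE)[0]:
        x,y,w,h=cv2.boundingRect(c)
        if 90<w<160 and abs(x+w/2-322)<25:
            c=cv2.convexHull(c)[:,0]
            for zz in(.052,.05,.048,.046,.044,.042,.04,.038):
                P=np.array([ray(u,v,zz,*k)[:2] for u,v in c],np.float32)
                (q,r)=cv2.minEnclosingCircle(P);o=least_squares(lambda q:np.hypot(*(P-q).T)-.0521,[.577,.063],loss='soft_l1',f_scale=.001)
                e=o.x-[.5774,.0636];print(n,zz,'along px mm',(e@px*1e3).round(2),'py',(e@py*1e3).round(2),'res',np.abs(o.fun).mean().round(5),'R',round(r*1e3,2))
E
```

```text
w17 0.052 along px mm -1.09 py 0.13 res 0.00058 R 51.71
w17 0.05 along px mm 0.09 py 0.06 res 0.00021 R 52.18
w17 0.048 along px mm 1.35 py 0.02 res 0.00019 R 52.64
w17 0.046 along px mm 2.56 py -0.02 res 0.00056 R 53.1
w17 0.044 along px mm 3.68 py -0.1 res 0.00092 R 53.56
w17 0.042 along px mm 4.75 py -0.2 res 0.00127 R 54.03
w17 0.04 along px mm 5.82 py -0.32 res 0.00162 R 54.49
w17 0.038 along px mm 6.88 py -0.43 res 0.00197 R 54.95
w20 0.052 along px mm -4.05 py -0.04 res 0.00161 R 50.23
w20 0.05 along px mm -3.12 py 0.0 res 0.00131 R 50.67
w20 0.048 along px mm -2.18 py 0.04 res 0.001 R 51.11
w20 0.046 along px mm -1.21 py 0.08 res 0.00069 R 51.55
w20 0.044 along px mm -0.16 py 0.1 res 0.00035 R 51.99
w20 0.042 along px mm 0.99 py 0.11 res 0.00013 R 52.43
w20 0.04 along px mm 2.12 py 0.11 res 0.00041 R 52.87
w20 0.038 along px mm 3.2 py 0.15 res 0.00073 R 53.31
```

Two cues put the sinking at about 6.3 mm, which is in the window. The robot is clear of everything.

```bash
python3 -c "
from workcell import *
print(hand_in())"
```

```text
the job is handed in; nothing more can be done
None
```

The job is handed in with the three blocks stacked to within about 2 mm of the plate's centre and the lever released and holding the plate about 6 mm down (camera estimates). I never went near the jar, tape roll or spare lid. `hand_in()` returned no verdict.

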